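# Take the mould cover off the drip board and fit it on its mould

### The arm

A 6-joint arm with a two-finger parallel gripper is mounted at the origin on the work surface. World frame = base frame: x ahead of the robot, y to its left, z up, the work surface at z = 0. Lengths are in m, angles in rad, forces in N, time in s.
With the tool pointing down it reaches from about 0.3 to 0.85 m from the base axis. Payload 4.2 kg.
Tool frame: the origin (TCP) lies midway between the tips of the shut fingers; the grasp point (between the pads) lies 19 mm behind it; z points along the fingers, y is the line along which they close (so a half turn about z gives the same grasp; the last joint's range is limited). The gripper opens to 91 mm and grips with 3 to 60 N. Pads are 32 mm wide; open, the fingers measure 118 mm over their backs; the gripper's body (76 mm by 178 mm) begins 60 mm behind the grasp point.
Start: joints at [1.218, 0.32, 1.565, -0, 1.257, -0.02], TCP at [0.188, 0.543, 0.214] pointing down, gripper open.
Joint ranges: [-3.11, 3.11], [-0.84, 2.01], [0.21, 2.61], [-1.34, 4.49], [0.05, 2.63], [-2.56, 2.56]. Speed limits (rad/s): [2.57, 2.57, 3.14, 3.14, 3.14, 3.14].

### API

Orientations are given as a rotation vector (axis times angle).
In Python, from workcell import arm, optics gives the robot as it stands.
- The arm moves only by the tool carry_out, never from a script. Its argument "steps" is text: rows parted by semicolons, each of 4 numbers parted by spaces: the shift along the tool's x, y, z in mm, then the turn about the tool's z in rad. In form: x y z yaw; .... A call has 1 to 8 rows; each row is the pose to reach, as a shift and turn from the pose commanded when the call began, along the tool's axes at that moment; what a row does not reach only later rows make up. A row lasts 1/8 s, in which the tool goes at most 62.5 mm and 10.7 degrees, less where a joint would pass 70% of its speed; a pose out of reach is approached as far as the arm can. A call with a gripper value outside its range is refused whole. "jaw" is the gripper command: -1 is shut, 1 is fully open, values between are in proportion, set as the call begins (left out, the last holds). The fingers move at their own pace and stop on an object; the grip force is fixed at half the most. Time passes only in rows, so rows that repeat a pose let the fingers close. It gives the time, the measured TCP pose, the force, the opening and the grip force at its end, in the units of the state.
- arm.get_state(): the state, without advancing time (a new reading comes with each control period).
- optics.camera(name): name is "side" or "top" or "wrist"; returns a dict with "pixels" (420x560x3 uint8, red, green, blue), "mtx" (3x3 intrinsics, pixels), "cam_to_world" (4x4, takes a point from camera to world coordinates); the wrist camera has in their place "hand_eye" (4x4, takes a point from camera to tool coordinates, whose origin is the TCP and whose axes are the flange's). Camera axes: x right, y up, looking along -z (the intrinsics and any distortion apply to the point x, -y, -z); pixel columns grow to the right and rows downward; lengths in m; the calibration is good to about 2 mm. A picture is of the moment at which its call begins: read the wrist's pose just before it. There is no depth.
- arm.hand_in(): hands the job in; it is judged then, once.
The state is a dict: "time_s": time; "joints": joint angles; "joint_vel": joint speeds; "joint_efforts": joint torques, N m; "eef_pos": TCP position; "orientation": TCP orientation; "wrist_force": force on the tool from outside, world axes, zero at the start; "wrist_torque": the same for the moment, N m; "width": opening from 0.0 (shut) to 1.0 (fully open); "grip_force": force on a finger pad.
Only numpy, scipy, OpenCV 4.12 (cv2) and the standard library are available. Lean on these libraries where they do the work, as an engineer would, in place of code of your own. Each camera call takes 0.05 s, during which the arm holds its last target. There are 200 camera calls.

### The job

The teal cover of the ice-pop mould hangs by its two keyhole slots on the headed studs of the sloping drip board. Without taking its handle yet, push it up the slope to the top stop so that the stud heads lie in the wide ends of the keyholes, then take the handle, lift the cover free and lower it (do not drop it) over the two pins of the mould, lip on the same side as the mould's dark front strip, until it lies flat on the mould. Let go, and do not disturb the bowl, the pop mould, the white dome or the jar.

Things in the scene. Friction and masses are not known exactly. Their poses are not given: they have to be found in the camera images.
- board: Grey drip board, fixed, leaning back 15 degrees: it rises away from the robot. Face 185 mm (x) by 220 mm (y). This frame is tilted too: x up the slope, y across, z square out of the face. Origin on the face, 62 mm above the table, where the middle of the cover's underside lies once the cover is up against the top stop. The face begins at x = -120 mm.
- top_stop (a point): Middle of the lower side of the white top stop of the board, 45.5 mm up the slope from the board's origin and 6 mm above the face; the stop stands 12 mm above the face. Axes as the board's.
- board_stud (a point): Top of the head of one of two steel studs square on the board, at x = -12, y = +62 mm of the board; the other is at y = -62 mm. Shank 7 mm diameter, head 16 mm diameter, from 8 to 12 mm above the face.
- cover_mid (a point): Middle of the teal cover's plate (half-way through its thickness), 90 mm (x) by 170 mm (y) by 6 mm. Loose, 0.2 to 0.35 kg. x to its upper edge, y along its length, z out of its top: the board's axes as it hangs. It starts at x = -16 to -26 mm, y = 0, z = 3 mm of the board; home is x = 0. Friction keeps it where it is left on the slope.
- cover_lip (a point): Middle of the cover's lower edge (x = -45 mm of the cover), 13 mm above its underside, on the outer face of a dark upright lip 4 mm thick, 130 mm long, whose top is 20 mm above the underside: the place to push. Axes as cover_mid.
- cover_keyhole (a point): Centre of the wide end of one keyhole, on the plate's top: x = -12, y = +62 mm of the cover; the other is at y = -62 mm. Wide ends 22 mm across (eight-sided); a slot 10 mm wide runs from each to x = +17.5 mm, towards the upper edge. To come free of the studs the cover rises 12 mm square to the board.
- cover_handle (a point): Grasp point on the cover's handle, 32 mm above the middle of the cover's underside: a dark upright rib, 60 mm long (x), 14 mm thick (y: close the fingers along y), from the plate's top (6 mm) up to 46 mm above the underside. Axes as cover_mid.
- mould: Pale teal ice-pop mould block with three pockets, fixed, level, 100 mm (x) by 180 mm (y) by 75 mm high. Origin: centre of its underside on the table; z up; x away from the robot; a dark strip across its front (-x) face. Board and mould may stand left and right or the other way round.
- mould_top (a point): Centre of the mould's top face, 75 mm above the table, axes as the mould's. Seated, the cover's underside lies flat on the top with its middle on this point, lip to the -x side, cover x and y along the mould's.
- mould_pin (a point): Tip of one of two steel pins on the mould, at x = -12, y = +62 mm of the mould; the other is at y = -62 mm. 17 mm diameter for the lower 14 mm, then tapering to 6 mm at the tip, 26 mm above the mould's top.
- bowl_mid (a point): White ceramic bowl, 150 mm across, 60 mm high: middle, 30 mm above the table. Leave alone.
- pop_mid (a point): Teal single ice-pop mould with a dark handle, lying, about 170 mm long, 30 mm high. Leave alone.
- dome_mid (a point): Whitish moulded dome, 84 mm across, 44 mm high: middle. Leave alone.
- jar_mid (a point): Small amber jar with white lid, 48 mm across, 60 mm high, standing between board and mould: middle. Leave alone.
There are look-alikes about, which are no part of the job. Leave any green or pink look-alike of the part that bears cover_mid alone.

How it is judged:
On the way, in this order (a step that is already met when the one before it is completed fails the run):
1. the cover lies on the board pushed up to the top stop (within 4 mm), stud heads in the wide ends of its keyholes (x of cover_mid in the frame of board between -0.004 and 0.004 m and y of cover_mid in the frame of board between -0.006 and 0.006 m and z of cover_mid in the frame of board below 0.007 m), for 0.2 s.
2. the cover is lifted free of the studs (30 mm off the board) (z of cover_mid in the frame of board above 0.033 m), for 0.1 s.
At the end, for the whole second after the job is handed in: The cover lies flat on the mould (within 2.5 mm of its seated height, tilt under 0.05 rad), on both pins, centred on the mould within 6 mm and turned less than 0.1 rad from it, lip to the mould's front, at rest and released; bystanders within 25 mm of where they began (horizontal distance between cover_mid and mould_top below 0.006 m and z of cover_mid in the frame of mould_top between 0 and 0.0055 m and angle between cover_mid's own z axis and vertical below 0.05 rad and angle between the y axis of cover_mid and the y axis of mould_top, either way round below 0.1 rad and linear speed of cover below 0.02 m/s and contact force between the fingers and cover below 0.1 N); the robot touches nothing.
It fails at once if the handle is taken while the cover still hangs below the wide ends (more than 8 mm below home) (distance between the grasp point and cover_handle below 0.03 m and contact force between the fingers and cover above 0.5 N and x of cover_mid in the frame of board between -0.04 and -0.008 m and y of cover_mid in the frame of board between -0.01 and 0.01 m and z of cover_mid in the frame of board below 0.007 m).
It fails at once if the cover is dropped (falls faster than 0.5 m/s out of the fingers) (linear speed of cover above 0.5 m/s and contact force between the fingers and cover below 0.1 N).
It fails at once if a bystander is moved more than 25 mm (distance of any of bowl_mid, pop_mid, dome_mid, jar_mid from where it was at the start of the episode above 0.025 m).
It also fails if it takes over 54 s, if anything falls off the work surface, if the arm or the gripper's body presses on something with over 40 N, if the wrist force passes 120 N, or if a joint passes its speed limit or range.

## Working session

There is one attempt and no reset: what is moved stays moved. The work goes in short steps, Python scripts to look and compute and a tool call to move; the robot and the scene stay as the last step left them, time stands still between calls to the robot, and variables do not carry over. Pictures are saved under pics/ and viewed, at most 10 in all, crops included, and the job is handed in when it is done.

Besides the shell and the picture viewer there is one more tool, called as name(argument=value, ...) on one line, values as JSON. carry_out: Moves the arm, as the interface text tells. Its arguments: {"type":"object","properties":{"steps":{"type":"string"},"jaw":{"type":"number"}},"required":["steps"]}

```bash
mkdir -p pics; cat > h.py <<'E'
import numpy as np, cv2
from scipy.spatial.transform import Rotation as R
from workcell import arm, optics
def shot(n,f=None):
    c=optics.camera(n)
    if f: cv2.imwrite('pics/'+f,c['pixels'][:,:,::-1])
    return c
def ray(c,uv,T=None):
    T=np.array(c['cam_to_world']) if T is None else T
    p=np.linalg.inv(c['mtx'])@[uv[0],uv[1],1]
    d=T[:3,:3]@[p[0],-p[1],-p[2]]
    return T[:3,3],d/np.linalg.norm(d)
def onz(c,uv,z,T=None):
    o,d=ray(c,uv,T); return o+d*(z-o[2])/d[2]
def proj(c,P,T=None):
    T=np.array(c['cam_to_world']) if T is None else T
    q=T[:3,:3].T@(np.asarray(P)-T[:3,3]); q=np.array(c['mtx'])@[q[0],-q[1],-q[2]]
    return q[:2]/q[2]
def tri(rs):
    A=np.zeros((3,3));b=np.zeros(3)
    for o,d in rs:
        M=np.eye(3)-np.outer(d,d);A+=M;b+=M@o
    return np.linalg.solve(A,b)
E
python3 - <<'E'
from h import *
a=shot('top','top0.png');b=shot('side','side0.png')
for c in(a,b):print({k:np.round(v,3).tolist() for k,v in c.items() if k!='pixels'})
s=arm.get_state();print(s)
E
```

```text
{'mtx': [[537.756, 0.0, 273.362], [0.0, 537.756, 198.189], [0.0, 0.0, 1.0]], 'cam_to_world': [[0.019, 0.992, -0.128, 0.365], [-1.0, 0.021, 0.012, 0.016], [0.015, 0.128, 0.992, 1.432], [0.0, 0.0, 0.0, 1.0]]}
{'mtx': [[516.269, 0.0, 272.371], [0.0, 516.269, 209.568], [0.0, 0.0, 1.0]], 'cam_to_world': [[0.894, 0.226, -0.387, 0.041], [-0.448, 0.429, -0.784, -1.022], [-0.011, 0.874, 0.485, 0.732], [0.0, 0.0, 0.0, 1.0]]}
{'time_s': 0.1, 'joints': array([ 1.21798499e+00,  3.20209869e-01,  1.56554759e+00, -1.07963099e-06,
        1.25737802e+00, -2.00085902e-02]), 'joint_vel': array([ 0.00121227, -0.00161541, -0.00467236, -0.00049896, -0.00116228,
        0.00151135]), 'joint_efforts': array([-9.10739345e-04, -4.13336277e+01, -2.32507968e+01,  7.27995322e-02,
        4.22695186e-02, -7.86722444e-05]), 'eef_pos': array([0.18769954, 0.54303204, 0.21321841]), 'orientation': array([-5.20308295e-01, -3.09791669e+00,  2.38157047e-03]), 'wrist_force': array([-0.03899433,  0.78839604, -0.07030305]), 'wrist_torque': array([0.02213564, 0.01297503, 0.01162763]), 'grip_force': 0.0, 'width': 0.997330713554976}
```

View pics/top0.png

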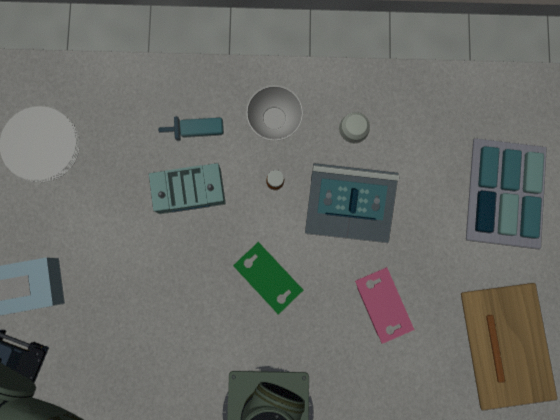

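View pics/side0.png

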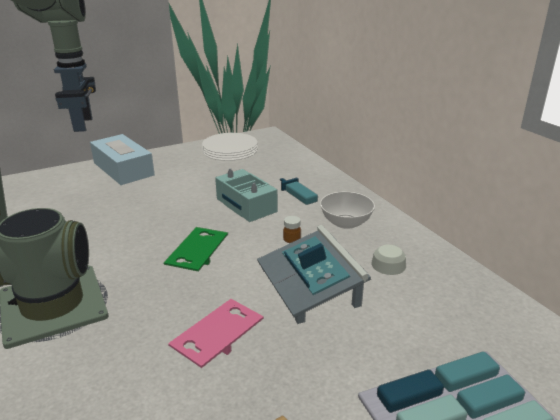

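The top view shows three plates of the cover's shape: teal on the board at (353,200), green at (268,278) and pink at (384,305). Only the teal one hangs on the studs of the grey board, under the white stop at (355,172), so it is the cover. The mould is at (187,188), the jar at (275,179), the bowl at (274,112), the dome at (355,126) and the pop at (200,127). I'll confirm this in an enlarged crop.

```bash
python3 - <<'E'
import cv2,numpy as np
a=cv2.imread('pics/top0.png')
x=cv2.resize(a[155:250,300:405],None,fx=5.5,fy=5.5,interpolation=cv2.INTER_CUBIC)
cv2.imwrite('pics/crop1.png',cv2.convertScaleAbs(x,alpha=1.6))
y=cv2.resize(a[155:225,140:235],None,fx=6,fy=6,interpolation=cv2.INTER_CUBIC)
cv2.imwrite('pics/crop2.png',cv2.convertScaleAbs(y,alpha=1.5))
E
```

```text
(no output)
```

View pics/crop1.png

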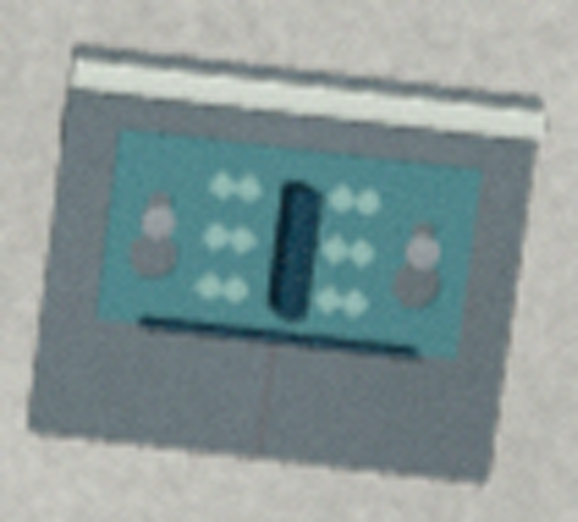

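View pics/crop2.png

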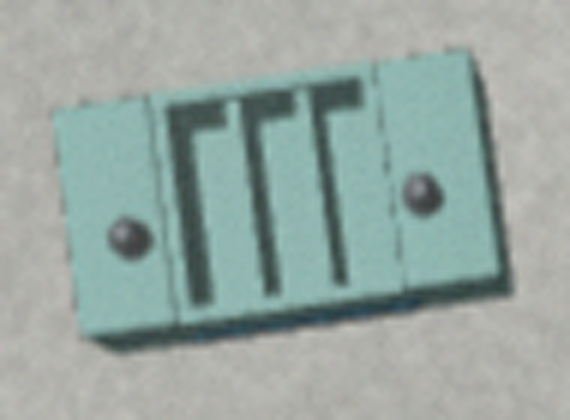

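The crops confirm it: the teal plate has a dark rib and a front lip, and its stud heads at crop (158,221) and (422,251) sit in the slots. The mould's pins are at crop (130,238) and (423,194), and its dark strip is on the lower, robot-facing side. Next I measure.

```bash
python3 - <<'E'
from h import *
c=shot('top'); s=shot('side')
u=lambda p,o,k:(np.array(p)+.5)/k-.5+o
B=np.array([300,155]);M=np.array([140,155])
st=[onz(c,u(p,B,5.5),.0705) for p in[(158,221),(422,251)]]
pn=[onz(c,u(p,M,6),.099) for p in[(130,238),(423,194)]]
mc=[onz(c,u(p,M,6),.075) for p in[(55,112),(470,50),(500,276),(80,335)]]
for n,q in(('studs',st),('pins',pn),('mc',mc)):
    print(n,np.round(q,4).tolist(),'dist',np.linalg.norm(q[0]-q[1]),'side px',[proj(s,p).round(1).tolist() for p in q])
def fr(q):
    d=q[0]-q[1];return np.arctan2(-d[0],d[1])
yb,ym=fr(st),fr(pn)
mo=np.mean(pn,0)+.012*np.array([np.cos(ym),np.sin(ym),0]);print('mould',mo,np.mean(mc,0),ym)
Rb=R.from_euler('ZY',[yb,-np.radians(15)]).as_matrix()
o=np.mean(st,0)-Rb@[-.012,0,.012];print('board',o,yb)
# handle top & lip: cover x
for n,p,z in(('lip L',(140,318),.02),('lip R',(418,350),.02),('edgeL',(120,130),.006),('edgeR',(482,170),.006),('handle lo',(290,318),.046),('handle up',(300,185),.046)):
    a,d=ray(c,u(p,B,5.5)); N=Rb[:,2]; t=((o+N*z-a)@N)/(d@N); print(n,(Rb.T@(a+t*d-o)*1000).round(1))
print('wrist',{k:np.round(v,4).tolist() for k,v in optics.camera('wrist').items() if k!='pixels'})
E
```

```text
studs [[0.5523, -0.1411, 0.0705], [0.5408, -0.2642, 0.0705]] dist 0.12361356245234546 side px [[301.9, 245.9], [325.6, 275.0]]
pins [[0.5407, 0.2794, 0.099], [0.5618, 0.1585, 0.099]] dist 0.12273952454059733 side px [[228.3, 169.6], [251.9, 184.1]]
mc [[0.5972, 0.3184, 0.075], [0.6279, 0.1432, 0.075], [0.531, 0.1273, 0.075], [0.5022, 0.3032, 0.075]] dist 0.17791456812951445 side px [[240.9, 168.4], [275.7, 189.0], [246.7, 198.8], [213.7, 176.5]]
mould [0.56306238 0.22101105 0.099     ] [0.56456993 0.22303526 0.075     ] 0.17291539166487177
board [ 0.56117499 -0.20401572  0.06201472] -0.09269659579967364
lip L [-57.1  65.2  20. ]
lip R [-57.3 -64.8  20. ]
edgeL [27.7 84.1  6. ]
edgeR [ 28.2 -85.4   6. ]
handle lo [-45.4   0.1  46. ]
handle up [15.5  3.6 46. ]
wrist {'mtx': [[359.4808, 0.0, 282.288], [0.0, 359.4808, 212.4541], [0.0, 0.0, 1.0]], 'hand_eye': [[0.0008, 0.9721, 0.2346, 0.0651], [1.0, -0.0006, -0.0009, 0.0004], [-0.0007, 0.2346, -0.9721, -0.1703], [0.0, 0.0, 0.0, 1.0]]}
```

```bash
cat >> h.py <<'E'
def go(xyz,yaw):
    """print shift (mm) and turn for a world TCP target, tool y at world angle pi/2+yaw"""
    s=arm.get_state(); Rt=R.from_rotvec(s['orientation']).as_matrix()
    w=np.arctan2(-Rt[0,1],Rt[1,1]); d=Rt.T@(np.array(xyz)-s['eef_pos'])*1000
    print('shift',d.round(1),'turn',round(-(yaw-w),3),'tilt z',Rt[:,2].round(4))
E
python3 -c "
from h import *
go((.52,-.203,.215),-.0927)"
```

```text
shift [-557.8 -596.8   -1. ] turn -0.24 tilt z [-3.e-04 -7.e-04 -1.e+00]
```

carry_out(steps="-35 -37 0 0; -70 -75 0 0; -105 -112 0 0; -140 -150 0 0; -175 -187 0 0; -210 -225 0 0; -245 -262 0 0; -280 -300 0 0", jaw=1)

```text
time_s: 1.25
eef_pos: [0.3549, 0.167, 0.2141]
orientation: [0.52, 3.098, 0.001]
wrist_force: [1.3, -0.7, 0.4]
width: 1.003
grip_force: 0.0
```

carry_out(steps="-40 -42 0 -0.04; -80 -85 0 -0.08; -120 -127 0 -0.12; -160 -170 0 -0.16; -200 -212 0 -0.2; -240 -255 0 -0.24; -278 -297 0 -0.24; -278 -297 0 -0.24")

```text
time_s: 2.25
eef_pos: [0.5212, -0.2063, 0.2131]
orientation: [-0.152, -3.138, 0.001]
wrist_force: [-0.0, 0.4, -0.9]
width: 0.997
grip_force: 0.0
```

```bash
cat >> h.py <<'E'
def wrist(f=None):
    s=arm.get_state(); c=shot('wrist',f); T=np.eye(4); T[:3,:3]=R.from_rotvec(s['orientation']).as_matrix(); T[:3,3]=s['eef_pos']
    c['cam_to_world']=T@np.array(c['hand_eye']); return c
E
python3 - <<'E'
from h import *
c=wrist('w1.png'); s=arm.get_state(); print(s['time_s'],s['eef_pos'],s['joints'].round(2)); go((.52,-.203,.215),-.0927)
for p in [(0.5523, -0.1411, 0.0705), (0.5408, -0.2642, 0.0705)]: print(proj(c,p))
E
```

```text
2.3 [ 0.52019798 -0.20425594  0.21313223] [-0.39  0.3   1.6   0.    1.25 -1.87]
shift [ 0.3  1.2 -1.9] turn -0.003 tilt z [-1.2e-03  9.0e-04 -1.0e+00]
[356.88946415 227.71597023]
[220.25351914 228.09859692]
```

View pics/w1.png

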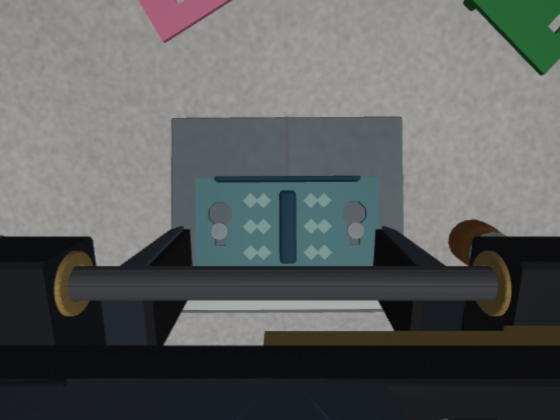

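The wrist view shows the studs at (220,231) and (355.5,231), about 3 px from the top-camera prediction. The lip is at row 179 and the rib runs along column 288. I'll merge the two estimates and plan the push.

```bash
python3 - <<'E'
from h import *
s=arm.get_state()
c=wrist()
st=[onz(c,p,.0705) for p in[(355.5,231),(220,231)]]
d=st[0]-st[1];yb=np.arctan2(-d[0],d[1]);print(np.round(st,4),np.linalg.norm(d),yb)
Rb=R.from_euler('ZY',[yb,-np.radians(15)]).as_matrix()
o=np.mean(st,0)-Rb@[-.012,0,.012];print('board wrist',o)
for n,p,z in(('lip top',(288,177),.02),('plate lower R',(378,181),.006),('handle lo',(288,191),.046),('handle up',(288,262),.046),('hole',(220,214),.006),('hole',(354,212),.006)):
    a,dd=ray(c,p); N=Rb[:,2]; t=((o+N*z-a)@N)/(dd@N); print(n,(Rb.T@(a+t*dd-o)*1000).round(1))
yaw=-.0925; h=np.array([np.cos(yaw),np.sin(yaw),0]); o=np.array([.5625,-.204,0]);
p=o-h*.106; go((p[0],p[1],.12),yaw); go((p[0],p[1],.057),yaw)
E
```

```text
[[ 0.5541 -0.1401  0.0705]
 [ 0.5424 -0.2625  0.0705]] 0.12288186285531452 -0.09505064414727851
board wrist [ 0.56288419 -0.2027      0.06201472]
lip top [-60.1   0.1  20. ]
plate lower R [-58.2  83.8   6. ]
handle lo [-45.4  -0.4  46. ]
handle up [12.2 -0.4 46. ]
hole [-27.5 -62.5   6. ]
hole [-29.4  61.4   6. ]
shift [63.2  2.8 93.4] turn -0.001 tilt z [-0.0014  0.0012 -1.    ]
shift [ 63.1   2.7 156.4] turn -0.001 tilt z [-0.0014  0.0012 -1.    ]
```

carry_out(steps="30 1 20 0; 63 3 50 0; 63 3 85 0; 63 3 120 0; 63 3 145 0; 63 3 156 0; 63 3 156 0; 63 3 156 0")

```text
time_s: 3.35
eef_pos: [0.4585, -0.1942, 0.059]
orientation: [0.145, 3.136, -0.001]
wrist_force: [-0.5, -0.1, 0.3]
width: 0.999
grip_force: 0.0
```

carry_out(steps="-5 0 0 0; -10 0 0 0; -15 0 0 0; -18 0 0 0; -18 0 0 0")

```text
time_s: 3.98
eef_pos: [0.4759, -0.1959, 0.0578]
orientation: [-0.146, -3.138, -0.0]
wrist_force: [0.7, 0.1, -0.3]
width: 0.996
grip_force: 0.0
```

```bash
python3 - <<'E'
from h import *
s=arm.get_state();print(s['time_s'],s['eef_pos'],s['wrist_force'])
yaw=-.0925; h=np.array([np.cos(yaw),np.sin(yaw),0]); print('along',h@(s['eef_pos']-[.5625,-.204,0]))
E
```

```text
3.975 [ 0.47588863 -0.19592008  0.05783328] [ 0.68147239  0.09030354 -0.25582585]
along -0.08698742332104067
```

carry_out(steps="-2 0 -0.5 0; -4 0 -1 0; -6 0 -1.6 0; -8 0 -2.1 0; -10 0 -2.7 0; -10 0 -2.7 0")

```text
time_s: 4.72
eef_pos: [0.4854, -0.1967, 0.0605]
orientation: [-0.146, -3.138, -0.001]
wrist_force: [-3.0, 0.6, -0.6]
width: 0.997
grip_force: 0.9
```

carry_out(steps="-2 0 -0.5 0; -4 0 -1 0; -6 0 -1.6 0; -6 0 -1.6 0")

```text
time_s: 5.22
eef_pos: [0.4922, -0.1975, 0.0624]
orientation: [0.146, 3.137, -0.0]
wrist_force: [-1.8, 0.2, 0.2]
width: 0.996
grip_force: 0.4
```

```bash
cat > look.py <<'E'
from h import *
import sys
s=arm.get_state();print(s['time_s'],s['eef_pos'].round(4),s['wrist_force'].round(1))
yaw=-.0925; h=np.array([np.cos(yaw),np.sin(yaw),0]); print('along',h@(s['eef_pos']-[.5625,-.204,0]))
# cover edges in the top view: teal mask inside board area
c=shot('top',sys.argv[1]); hsv=cv2.cvtColor(c['pixels'],cv2.COLOR_RGB2HSV)
m=cv2.inRange(hsv,(80,90,60),(105,255,255)); m[:, :300]=0; m[:,405:]=0; m[:150]=0; m[250:]=0
Rb=R.from_euler('ZY',[yaw,-np.radians(15)]).as_matrix(); o=np.array([.5612,-.204,.062]);N=Rb[:,2];q=[]
for y,x in zip(*np.nonzero(m)):
    a,d=ray(c,(x,y)); t=((o+N*.006-a)@N)/(d@N); q.append(Rb.T@(a+t*d-o)*1000)
q=np.array(q); q=q[abs(q[:,1])<85]
for lo,hi in((-80,-45),(45,80)):
    k=q[(q[:,1]>lo)&(q[:,1]<hi)]; print('upper edge',np.percentile(k[:,0],99).round(1),len(k))
E
python3 look.py t2.png
```

```text
5.225 [ 0.4922 -0.1975  0.0624] [-1.8  0.2  0.2]
along -0.07056453664425465
upper edge 38.2 39
upper edge 37.8 228
```

carry_out(steps="-2 0 -0.5 0; -4 0 -1 0; -5 0 -1.3 0; -5 0 -1.3 0")

```text
time_s: 5.78
eef_pos: [0.4967, -0.1978, 0.0635]
orientation: [0.146, 3.138, 0.0]
wrist_force: [-2.0, 0.7, 0.6]
width: 0.998
grip_force: 0.8
```

carry_out(steps="-1 0 -0.3 0; -2 0 -0.5 0; -2 0 -0.5 0")

```text
time_s: 6.15
eef_pos: [0.4979, -0.198, 0.0638]
orientation: [-0.145, -3.137, -0.0]
wrist_force: [-5.0, -1.0, -0.7]
width: 1.001
grip_force: 1.9
```

```bash
python3 look.py t3.png
```

```text
6.15 [ 0.4979 -0.198   0.0638] [-5.  -1.  -0.7]
along -0.06488634391501659
upper edge 42.3 17
upper edge 42.2 222
```

carry_out(steps="-1 0 -0.3 0; -2 0 -0.5 0; -2 0 -0.5 0")

```text
time_s: 6.58
eef_pos: [0.4981, -0.198, 0.0639]
orientation: [-0.145, -3.133, -0.001]
wrist_force: [-7.2, -1.7, 1.1]
width: 1.0
grip_force: 3.8
```

carry_out(steps="-1 0 -0.3 0; -2 0 -0.5 0; -2 0 -0.5 0")

```text
time_s: 6.95
eef_pos: [0.4982, -0.198, 0.0639]
orientation: [-0.144, -3.129, -0.002]
wrist_force: [-11.0, -1.2, 1.1]
width: 1.003
grip_force: 5.4
```

```bash
python3 look.py t4.png
```

```text
6.95 [ 0.4982 -0.198   0.0639] [-11.   -1.2   1.1]
along -0.06454794120031447
upper edge 41.5 5
upper edge 42.3 219
```

The arm stalled with the force rising to 11 N, so the cover is at the stop. I'll back off and check that the heads are centred in the wide ends.

carry_out(steps="10 0 0 0; 25 0 0 0; 35 0 -10 0; 35 0 -50 0; 20 0 -100 0; -10 0 -130 0; -25 0 -140 0; -25 0 -140 0")

```text
time_s: 8.0
eef_pos: [0.5286, -0.201, 0.2066]
orientation: [0.145, 3.135, -0.001]
wrist_force: [-0.2, -0.3, -0.6]
width: 1.001
grip_force: 0.0
```

```bash
python3 - <<'E'
from h import *
s=arm.get_state();print(s['time_s'],s['eef_pos'])
c=wrist('w2.png');a=c['pixels'][:,:,::-1]
x0,y0=max(0,int(proj(c,(.5625,-.204,.06))[0])-130),int(proj(c,(.5625,-.204,.06))[1])-110
print(x0,y0)
y0=max(0,y0)
cv2.imwrite('pics/crop3.png',cv2.convertScaleAbs(cv2.resize(a[y0:y0+190,x0:x0+260],None,fx=3,fy=3,interpolation=cv2.INTER_CUBIC),alpha=1.8))
E
```

```text
8.0 [ 0.52857967 -0.20095663  0.20657498]
151 125
```

View pics/crop3.png

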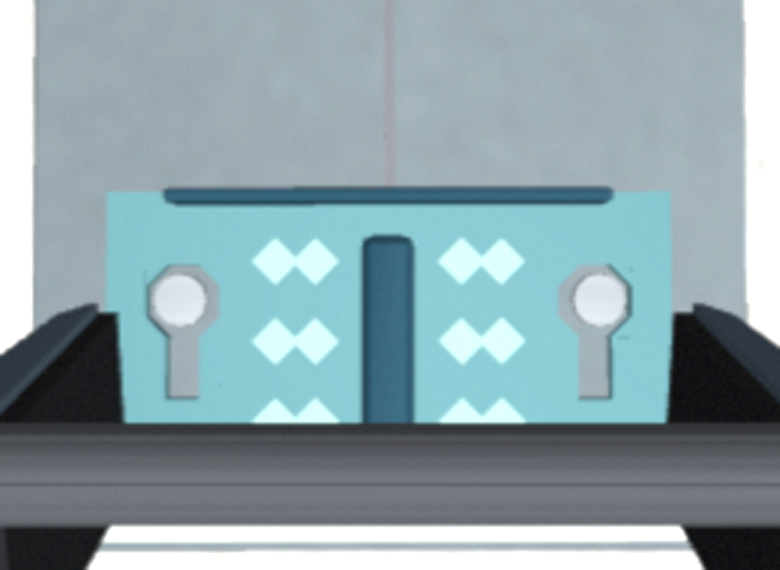

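The stud heads, at crop (180,300) and (600,300), sit centred in the wide ends, so the cover is home. Now I go to the handle with the jaws part open.

```bash
python3 - <<'E'
from h import *
yaw=-.0925; h=np.array([np.cos(yaw),np.sin(yaw),0]); o=np.array([.562,-.2033,0])
p=o-h*.0088; print(p); go((p[0],p[1],.0760),yaw)
E
```

```text
[ 0.55323762 -0.20248716  0.        ]
shift [-26.    0.6 129.5] turn -0.0 tilt z [ 8.e-04 -2.e-04 -1.e+00]
```

carry_out(steps="-26 1 0 0; -26 1 20 0; -26 1 50 0; -26 1 80 0; -26 1 105 0; -26 1 118 0; -26 1 118 0; -26 1 118 0", jaw=0.1)

```text
time_s: 9.05
eef_pos: [0.5539, -0.2024, 0.088]
orientation: [0.146, 3.137, -0.001]
wrist_force: [-0.5, -0.1, -0.4]
width: 0.547
grip_force: 0.0
```

```bash
python3 - <<'E'
from h import *
s=arm.get_state(); print(s['time_s'],s['width'],s['wrist_force'])
go((.5532,-.2025,.0760),-.0925)
c=wrist()
E
```

```text
9.05 0.5474146811653092 [-0.53016981 -0.14631449 -0.4175769 ]
shift [ 0.7 -0.2 12. ] turn -0.0 tilt z [ 1.6e-03 -5.0e-04 -1.0e+00]
```

carry_out(steps="0 0 6 0; 0 0 12 0; 0 0 12 0; 0 0 12 0")

```text
time_s: 9.6
eef_pos: [0.5535, -0.2022, 0.075]
orientation: [-0.146, -3.138, -0.0]
wrist_force: [0.1, 0.4, -0.1]
width: 0.55
grip_force: 0.0
```

carry_out(steps="0 0 0 0; 0 0 0 0; 0 0 0 0; 0 0 0 0; 0 0 0 0; 0 0 0 0", jaw=-1)

```text
time_s: 10.35
eef_pos: [0.5533, -0.2023, 0.0751]
orientation: [-0.145, -3.138, 0.0]
wrist_force: [-1.2, -1.0, 0.5]
width: 0.15
grip_force: 30.0
```

carry_out(steps="0.8 0 -3 0; 1.6 0 -6 0; 2.4 0 -9 0; 3.2 0 -12 0; 4 0 -15 0; 5 0 -19 0; 7 0 -26 0; 7 0 -26 0")

```text
time_s: 11.35
eef_pos: [0.5468, -0.2016, 0.1019]
orientation: [0.146, 3.137, -0.001]
wrist_force: [-0.4, -1.2, -2.1]
width: 0.152
grip_force: 30.0
```

carry_out(steps="3 0 -12 0; 5 0 -24 0; 5 0 -40 0; 5 0 -56 0; 5 0 -72 0; 5 0 -85 0; 5 0 -85 0; 5 0 -85 0")

```text
time_s: 12.35
eef_pos: [0.5411, -0.2009, 0.1855]
orientation: [-0.146, -3.137, -0.001]
wrist_force: [-0.3, 0.8, -1.4]
width: 0.147
grip_force: 30.0
```

```bash
python3 - <<'E'
from h import *
s=arm.get_state(); print(s['time_s'],s['width'],s['grip_force'],s['wrist_force'])
c=wrist('w3.png'); shot('side','side3.png')
E
```

```text
12.35 0.14732991691689162 29.99959409236908 [-0.26535336  0.78439497 -1.43222374]
```

View pics/w3.png

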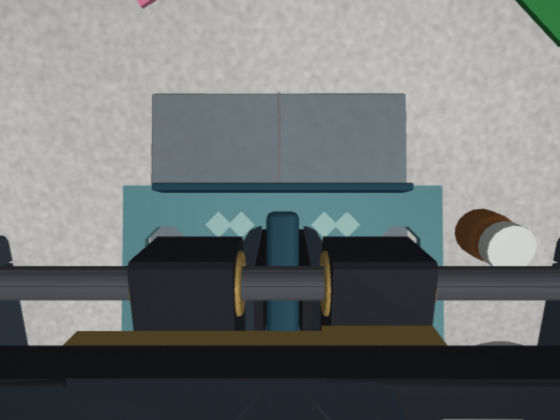

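Cover held, with the lip at row 187 and spanning columns 152 to 413. I'll carry it beyond the mould so the wrist camera can see the pins.

```bash
python3 - <<'E'
from h import *
go((.676,.241,.205),.173)
s=arm.get_state();T=np.eye(4); T[:3,:3]=R.from_rotvec(s['orientation']).as_matrix(); T[:3,3]=s['eef_pos']
c=wrist()
# cover frame -> tool hypothesis : vertical tool, tool x = -along
Rc=R.from_euler('ZY',[-.0925,-np.radians(15)]).as_matrix()
org=s['eef_pos']-Rc@[-.0054,0,.0149]
for n,p in(('lipL',(-.045,.065,.02)),('lipR',(-.045,-.065,.02)),('corL',(-.045,.085,.006)),('corR',(-.045,-.085,.006)),('rib lo',(-.03,0,.046))): print(n,proj(c,org+Rc@p).round(1))
E
```

```text
shift [-93.4 452.5 -19.7] turn -0.266 tilt z [-1.6e-03  8.0e-04 -1.0e+00]
lipL [413.5 179. ]
lipR [149.2 178.9]
corL [441.5 182.2]
corR [121.2 182. ]
rib lo [281.3 207.3]
```

carry_out(steps="-8 20 -10 0; -18 65 -20 -0.04; -28 125 -20 -0.08; -40 185 -20 -0.12; -52 245 -20 -0.16; -64 305 -20 -0.2; -76 365 -20 -0.24; -86 415 -20 -0.266")

```text
time_s: 13.5
eef_pos: [0.6658, 0.2083, 0.2063]
orientation: [-0.276, 3.129, 0.001]
wrist_force: [-0.3, -0.1, -2.2]
width: 0.15
grip_force: 30.0
```

carry_out(steps="0 25 0 0; -3 36 0 0; -3 36 0 0; -3 36 0 0")

```text
time_s: 14.0
eef_pos: [0.6623, 0.2387, 0.2064]
orientation: [-0.269, 3.13, -0.001]
wrist_force: [-0.2, 0.1, -2.0]
width: 0.153
grip_force: 30.0
```

```bash
python3 - <<'E'
from h import *
s=arm.get_state(); print(s['time_s'],s['eef_pos'],s['width'],s['grip_force']); go((.676,.241,.205),.173)
c=wrist('w4.png');a=shot('side','side4.png')
x=np.hstack([cv2.resize(c['pixels'][:300,60:520],(690,450)),]) 
for p in [(0.5407, 0.2794, 0.101), (0.5618, 0.1585, 0.101)]: print(proj(c,p))
cv2.imwrite('pics/w4c.png',cv2.convertScaleAbs(cv2.resize(c['pixels'][:260,60:500,::-1],None,fx=1.8,fy=1.8,interpolation=cv2.INTER_CUBIC),alpha=1.5))
E
```

```text
14.0 [0.66232827 0.23867681 0.20640774] 0.15291649291918033 29.999595880508423
shift [-13.9  -0.    1.4] turn -0.001 tilt z [ 1.e-04 -6.e-04 -1.e+00]
[367.34098633  56.6684297 ]
[195.53634332  56.73342695]
```

View pics/w4c.png

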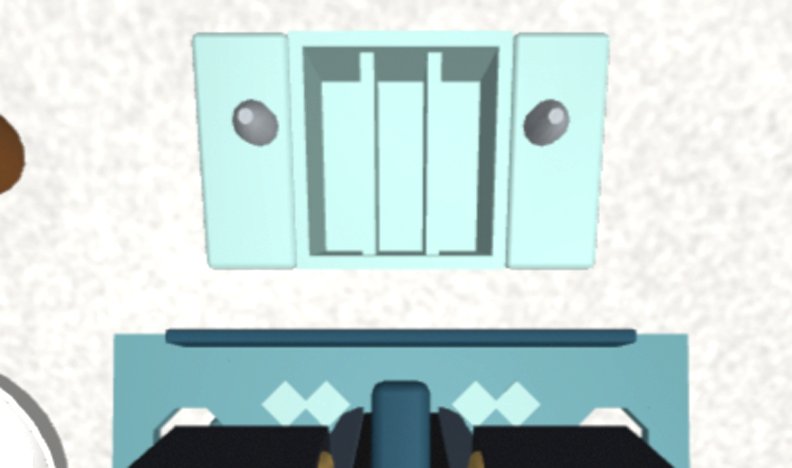

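```bash
python3 - <<'E'
from h import *
s=arm.get_state();c=wrist(); u=lambda p:((p[0]+.5)/1.8-.5+60,(p[1]+.5)/1.8-.5)
Rm=R.from_euler('Z',.173).as_matrix(); tcp=s['eef_pos']
f=lambda p,z:(Rm.T@(onz(c,u(p),z)-tcp)*1000).round(1)
print('rel TCP, mould axes')
for p in[(246,116),(556,116)]:print('pin',f(p,.101))
for p in[(193,33),(608,33),(596,268),(209,268)]:print('corner',f(p,.075))
top=np.array([[.5407,.2794],[.5618,.1585]]).mean(0); tc=np.array([.56457,.22304])
print('top cam pin mid',Rm[:2,:2].T@(top-tcp[:2])*1000,'corner mid',Rm[:2,:2].T@(tc-tcp[:2])*1000)
# lip/corners: depth from known spans
g=lambda p:ray(c,u(p))
for n,L,Rr,w in(('lip',(166,331),(636,331),130),('plate',(113.5,336),(688.5,336),170)):
    (o,a),(_,b)=g(L),g(Rr); a=a/a[0:3].dot(-np.array(c['cam_to_world'])[:3,2]); b=b/b.dot(-np.array(c['cam_to_world'])[:3,2])
    k=w/1000/np.linalg.norm(a-b); print(n,[(Rm.T@(o+k*v-tcp)*1000).round(1) for v in(a,b)])
Rc=R.from_euler('Y',-np.radians(15)).as_matrix()
for n,p in(('lip',(-45,0,20)),('plate',(-45,0,6)),('rib',(-30,0,46))):print('hyp',n,(Rc@(np.array(p)-[-5.4,0,14.9])).round(1))
a=cv2.imread('pics/side4.png'); q=proj(shot('side'),(.6,.23,.15)).astype(int); print(q)
x0,y0=max(0,q[0]-90),max(0,q[1]-75)
cv2.imwrite('pics/s4c.png',cv2.convertScaleAbs(cv2.resize(a[y0:y0+140,x0:x0+190],None,fx=4,fy=4,interpolation=cv2.INTER_CUBIC),alpha=1.3)); print(x0,y0)
E
```

```text
rel TCP, mould axes
pin [-107.8  -61.2 -105.4]
pin [-107.7   62.4 -105.4]
corner [-144.8  -87.7 -131.4]
corner [-144.7   88.4 -131.4]
corner [ -46.3   90.2 -131.4]
corner [ -46.5  -87.8 -131.4]
top cam pin mid [-112.94562019   -0.27241638] corner mid [-99.12040489   1.46364866]
lip [array([-36.9, -64.5,  -7. ]), array([-36.8,  65.5,  -7. ])]
plate [array([-33.6, -84.5, -18.9]), array([-33.4,  85.5, -18.9])]
hyp lip [-39.6   0.   -5.3]
hyp plate [-35.9   0.  -18.8]
hyp rib [-31.8   0.   23.7]
[253 155]
163 80
```

View pics/s4c.png

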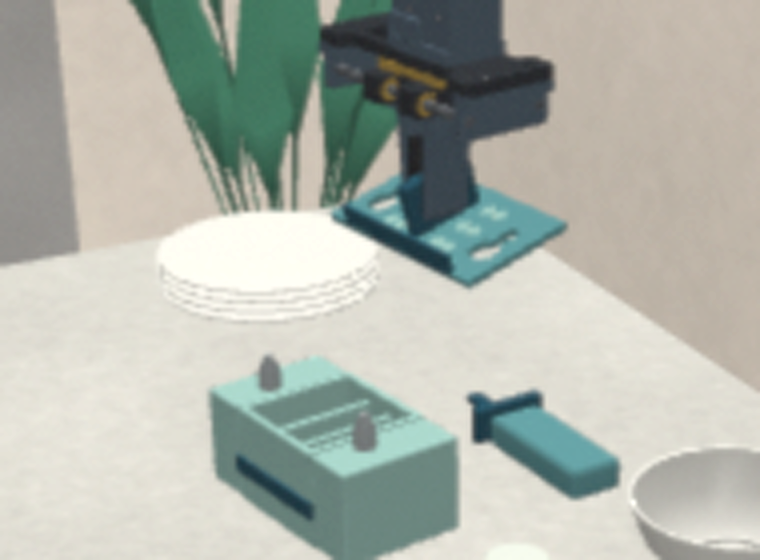

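Relative to the TCP in mould axes, the wrist view puts the pins at -107.8 mm and the keyholes at about 0. Kinematics plus the top camera agree to 1 mm. The side view shows the cover held at about 15° tilt, lip to the front. Now I move over the pins.

carry_out(steps="15 0 0 0; 35 0 0 0; 55 0 0 0; 75 0 0 0; 95 0 0 0; 107 0 0 0; 107 0 0 0; 107 0 0 0")

```text
time_s: 15.2
eef_pos: [0.5577, 0.2218, 0.2062]
orientation: [-0.271, 3.129, 0.0]
wrist_force: [-0.8, 0.5, -1.5]
width: 0.152
grip_force: 30.0
```

```bash
python3 - <<'E'
from h import *
s=arm.get_state();print(s['time_s'])
t=np.array([.66233,.23868,.2064])-.107*np.array([np.cos(.173),np.sin(.173),0]); t[2]=.122; print(t); go(t,.173)
E
```

```text
15.2
[0.55692721 0.2202612  0.122     ]
shift [ 1.1 -1.4 84.2] turn -0.0 tilt z [ 1.e-03  3.e-04 -1.e+00]
```

carry_out(steps="1 -1 15 0; 1 -1 30 0; 1 -1 45 0; 1 -1 60 0; 1 -1 75 0; 1 -1 82 0; 1 -1 82 0; 1 -1 82 0")

```text
time_s: 16.2
eef_pos: [0.5566, 0.2208, 0.1246]
orientation: [-0.272, 3.129, 0.001]
wrist_force: [-0.5, 0.2, -2.4]
width: 0.15
grip_force: 30.0
```

```bash
python3 - <<'E'
from h import *
P=[]
for i in range(4):
    a=shot('side','side5.png' if i==3 else None); s=arm.get_state(); P.append(s['eef_pos'])
print(np.round(P,4),s['time_s'],s['wrist_force'])
t=np.array([.5569,.2203]);d=np.mean(P,0)[:2]-t; h=np.array([np.cos(.173),np.sin(.173)]); print('off along,left',d@h,d@[-h[1],h[0]])
q=proj(a,(.56,.22,.12)).astype(int);x0,y0=q[0]-70,q[1]-60;print(x0,y0)
cv2.imwrite('pics/s5c.png',cv2.convertScaleAbs(cv2.resize(a['pixels'][y0:y0+110,x0:x0+140,::-1],None,fx=5.4,fy=5.4,interpolation=cv2.INTER_CUBIC),alpha=1.3))
E
```

```text
[[0.5566 0.2208 0.1248]
 [0.5565 0.2208 0.1248]
 [0.5565 0.2208 0.1247]
 [0.5564 0.2207 0.1246]] 16.4 [-0.30362734 -0.21387182 -1.96045373]
off along,left -0.0003262743060014721 0.0005162551829416759
172 109
```

View pics/s5c.png

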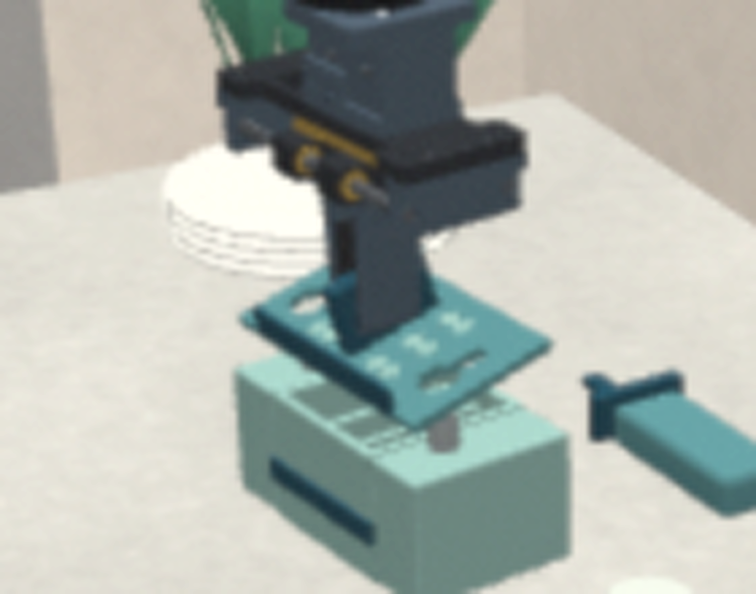

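The pins sit under the keyholes and the lip faces the dark strip. I'll lower it slowly and watch the force. I have used all the picture views, so from here I go by numbers.

carry_out(steps="0 -0.5 3 0; 0 -0.5 6 0; 0 -0.5 9 0; 0 -0.5 11 0; 0 -0.5 11 0")

```text
time_s: 17.02
eef_pos: [0.5561, 0.2201, 0.1128]
orientation: [0.272, -3.129, 0.0]
wrist_force: [0.2, -1.2, -1.5]
width: 0.15
grip_force: 30.0
```

carry_out(steps="0 0 3 0; 0 0 6 0; 0 0 8 0; 0 0 8 0; 0 0 8 0")

```text
time_s: 17.65
eef_pos: [0.5563, 0.2202, 0.1051]
orientation: [-0.272, 3.13, 0.0]
wrist_force: [0.2, -0.2, -2.2]
width: 0.152
grip_force: 30.0
```

carry_out(steps="0 0 2 0; 0 0 4 0; 0 0 5 0; -1 0 6 0; -2 0 7 0; -2 0 7 0")

```text
time_s: 18.4
eef_pos: [0.5569, 0.2202, 0.099]
orientation: [0.271, -3.127, 0.0]
wrist_force: [-4.0, -1.1, 5.9]
width: 0.154
grip_force: 30.0
```

carry_out(steps="-1 0 1 0; -2 0 2 0; -3 0 3 0; -3 0 3 0")

```text
time_s: 18.9
eef_pos: [0.5601, 0.2208, 0.0962]
orientation: [0.272, -3.128, 0.0]
wrist_force: [-3.6, -0.6, 7.4]
width: 0.152
grip_force: 30.0
```

carry_out(steps="-1 0 1 0; -2 0 2 0; -3 0 3 0; -3 0 3 0")

```text
time_s: 19.4
eef_pos: [0.5632, 0.2213, 0.0933]
orientation: [0.271, -3.128, 0.0]
wrist_force: [-3.4, -1.4, 7.5]
width: 0.154
grip_force: 30.0
```

carry_out(steps="-1 0 1 0; -2 0 2 0; -3 0 3 0; -3 0 4 0; -3 0 4 0")

```text
time_s: 20.02
eef_pos: [0.5667, 0.2219, 0.0896]
orientation: [0.272, -3.13, -0.0]
wrist_force: [-3.6, -1.1, 7.3]
width: 0.152
grip_force: 30.0
```

```bash
python3 - <<'E'
from h import *
c=wrist('w6.png'); s=arm.get_state(); print(s['eef_pos'],s['wrist_force'],s['wrist_torque'],s['time_s'])
# predicted px of cover features if seated, allowing the 2.5 mm wrist bias
Rm=R.from_euler('Z',.173).as_matrix()
hole=np.array([.6623,.2387,0])+Rm@[-.1083,.0006,0]
o=hole+Rm@[.012,0,0]+[0,0,.075]; print('mould est',o)
for n,p in(('lip',(-.045,.065,.02)),('lip',(-.045,-.065,.02)),('cor',(-.045,.085,.006)),('cor',(-.045,-.085,.006)),('rib',(-.03,0,.046))):print(n,proj(c,o+Rm@p).round(1),'bias+2.5',proj(c,o+Rm@(np.array(p)+[.0025,0,0])).round(1))
hsv=cv2.cvtColor(c['pixels'],cv2.COLOR_RGB2HSV)
for col in(280,330):print(col,[(r,*c['pixels'][r,col].tolist()) for r in range(150,240,3)])
E
```

```text
[0.56671362 0.22195015 0.08955523] [-2.78997968 -0.92061691  7.25110798] [-0.27264371  1.06142891  0.04926504] 20.075
mould est [0.56733421 0.22271412 0.075     ]
lip [424.6 172.2] bias+2.5 [424.1 177.6]
lip [141.7 171.9] bias+2.5 [142.2 177.3]
cor [454.  168.7] bias+2.5 [453.4 173.7]
cor [112.1 168.4] bias+2.5 [112.7 173.4]
rib [283.3 217.8] bias+2.5 [283.3 223.8]
280 [(150, 39, 69, 84), (153, 64, 80, 79), (156, 66, 82, 79), (159, 142, 174, 170), (162, 144, 175, 172), (165, 144, 175, 171), (168, 136, 166, 162), (171, 15, 29, 37), (174, 32, 59, 73), (177, 39, 68, 84), (180, 40, 70, 83), (183, 90, 132, 137), (186, 90, 132, 137), (189, 90, 132, 137), (192, 89, 131, 137), (195, 89, 131, 137), (198, 88, 131, 136), (201, 22, 38, 44), (204, 14, 29, 36), (207, 15, 29, 37), (210, 16, 30, 37), (213, 14, 29, 37), (216, 21, 38, 47), (219, 25, 50, 61), (222, 31, 59, 73), (225, 36, 66, 80), (228, 36, 65, 80), (231, 36, 65, 80), (234, 35, 65, 80), (237, 35, 65, 80)]
330 [(150, 41, 70, 84), (153, 63, 80, 79), (156, 67, 82, 79), (159, 144, 176, 172), (162, 146, 178, 174), (165, 145, 177, 174), (168, 138, 169, 165), (171, 16, 30, 38), (174, 32, 59, 72), (177, 39, 69, 84), (180, 41, 71, 83), (183, 92, 133, 139), (186, 92, 133, 140), (189, 92, 134, 140), (192, 92, 133, 139), (195, 92, 133, 140), (198, 92, 134, 140), (201, 101, 140, 145), (204, 145, 176, 173), (207, 146, 177, 173), (210, 146, 177, 173), (213, 146, 177, 173), (216, 146, 177, 173), (219, 136, 169, 167), (222, 92, 134, 139), (225, 91, 134, 139), (228, 91, 134, 139), (231, 91, 134, 139), (234, 91, 133, 138), (237, 23, 29, 32)]
```

carry_out(steps="-0.5 0 0.5 0; -0.8 0 1 0; -0.8 0 1 0")

```text
time_s: 20.45
eef_pos: [0.5675, 0.2221, 0.0886]
orientation: [0.272, -3.129, -0.0]
wrist_force: [-3.1, -0.7, 8.0]
width: 0.15
grip_force: 30.0
```

carry_out(steps="0 0 0.5 0; 0 0 1 0; 0 0 1 0")

```text
time_s: 20.82
eef_pos: [0.5679, 0.2222, 0.0881]
orientation: [-0.272, 3.129, 0.0]
wrist_force: [-2.6, -0.8, 9.0]
width: 0.149
grip_force: 30.0
```

carry_out(steps="0 0 0.5 0; 0 0 1 0; 0 0 1.5 0; 0 0 2 0; 0 0 2 0")

```text
time_s: 21.45
eef_pos: [0.568, 0.2222, 0.088]
orientation: [-0.272, 3.128, 0.001]
wrist_force: [-5.6, -2.1, 19.0]
width: 0.149
grip_force: 30.0
```

It is seated: the force rises with no further motion. I'll ease off and open.

carry_out(steps="0 0 -1 0; 0.3 0 -2 0; 0.5 0 -2.5 0; 0.5 0 -2.5 0")

```text
time_s: 21.95
eef_pos: [0.5679, 0.2222, 0.0881]
orientation: [-0.272, 3.128, 0.001]
wrist_force: [-1.2, -1.2, 6.6]
width: 0.153
grip_force: 30.0
```

carry_out(steps="0 0 0 0; 0 0 0 0; 0 0 0 0; 0 0 0 0; 0 0 0 0; 0 0 0 0", jaw=0.1)

```text
time_s: 22.7
eef_pos: [0.5674, 0.2221, 0.0865]
orientation: [-0.272, 3.13, 0.0]
wrist_force: [0.2, 0.8, -0.2]
width: 0.55
grip_force: 0.0
```

carry_out(steps="0 0 -10 0; 0 0 -30 0; 0 0 -55 0; 0 0 -80 0; 0 0 -105 0; 0 0 -130 0; 0 0 -140 0; 0 0 -140 0")

```text
time_s: 23.7
eef_pos: [0.5675, 0.2221, 0.2272]
orientation: [-0.272, 3.128, 0.001]
wrist_force: [0.1, -0.7, 0.0]
width: 0.551
grip_force: 0.0
```

```bash
python3 - <<'E'
from h import *
c=wrist('w7.png'); s=arm.get_state(); print(s['eef_pos'],s['width'],s['time_s'],s['wrist_force'].round(1))
# plate = teal; plate corners via mask (convex hull / minAreaRect)
Rm=R.from_euler('Z',.173).as_matrix()
o=np.array([.56733,.22271,.075])
for n,p in(('lip',(-.045,.065,.02)),('lip',(-.045,-.065,.02)),('cor',(-.045,.085,.006)),('cor',(-.045,-.085,.006)),('mouldcor',(-.05,.09,0)),('mouldcor',(-.05,-.09,0)),('pin',(-.012,.062,.026)),('pin',(-.012,-.062,.026)),('rib',(-.03,0,.046))):print(n,proj(c,o+Rm@p).round(1))
x=c['pixels']
for col in(230,330):
    print(col,[(r,*x[r,col].tolist()) for r in range(130,215,3)])
for r in(185,):print([(k,*x[r,k].tolist()) for k in list(range(150,190,3))+list(range(370,412,3))])
E
```

```text
[0.56704753 0.22195029 0.22619235] 0.5496531554821702 23.75 [-0.5 -0.1 -1.6]
lip [360.9 150.1]
lip [204.4 150. ]
cor [380.5 149.1]
cor [184.8 148.9]
mouldcor [384.7 142.9]
mouldcor [180.5 142.7]
pin [356.7 190.6]
pin [208.5 190.4]
rib [282.7 172. ]
230 [(130, 160, 159, 156), (133, 159, 158, 155), (136, 157, 157, 153), (139, 152, 152, 149), (142, 63, 78, 76), (145, 130, 159, 156), (148, 129, 158, 155), (151, 20, 35, 42), (154, 33, 60, 74), (157, 77, 116, 121), (160, 79, 118, 123), (163, 79, 119, 123), (166, 80, 118, 124), (169, 79, 118, 123), (172, 80, 118, 124), (175, 80, 118, 123), (178, 79, 118, 123), (181, 78, 118, 122), (184, 79, 118, 123), (187, 78, 117, 122), (190, 78, 117, 123), (193, 79, 118, 123), (196, 79, 117, 123), (199, 79, 117, 123), (202, 79, 117, 122), (205, 79, 117, 122), (208, 77, 117, 122), (211, 77, 116, 122), (214, 78, 117, 122)]
330 [(130, 166, 165, 161), (133, 167, 165, 162), (136, 161, 161, 158), (139, 43, 62, 74), (142, 61, 77, 77), (145, 134, 164, 160), (148, 133, 163, 159), (151, 20, 35, 41), (154, 37, 65, 79), (157, 80, 119, 125), (160, 84, 123, 128), (163
[... 286 characters left out ...]
8), (205, 84, 122, 128), (208, 84, 123, 128), (211, 84, 123, 127), (214, 83, 123, 127)]
[(150, 155, 154, 152), (153, 159, 158, 155), (156, 164, 163, 160), (159, 168, 167, 164), (162, 169, 168, 165), (165, 166, 165, 161), (168, 163, 162, 159), (171, 162, 160, 157), (174, 166, 164, 161), (177, 161, 159, 156), (180, 158, 158, 154), (183, 150, 150, 148), (186, 111, 140, 138), (189, 78, 116, 121), (370, 85, 124, 129), (373, 85, 124, 129), (376, 86, 125, 130), (379, 129, 157, 154), (382, 163, 162, 159), (385, 163, 162, 159), (388, 158, 156, 154), (391, 157, 156, 154), (394, 160, 159, 156), (397, 154, 152, 150), (400, 155, 154, 152), (403, 157, 156, 153), (406, 160, 159, 157), (409, 159, 157, 155)]
```

```bash
python3 -c "
from h import *
print(arm.hand_in())"
```

```text
the job is handed in; nothing more can be done
None
```

I pushed the teal cover up to the top stop, lifted it free by the handle, lowered it over the mould's pins with the lip to the front and released it, then handed the job in at about 24 s. Force and the wrist view indicated it was seated flat, no contact with the bystanders was noticed though I did not re-measure them, and the hand-in returned no verdict.

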